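Clamp a square tube in the inclined welding jig and lock the bar with the thumb wedge

TASK

Lay the square tube offcut in the inclined welding jig, flat on the sloping bed and down on the two small rests. Then slide the stop bar along so that the tube is held end to end, without a gap, between the bar and the fixed end stop. Finally push the thumb wedge along its ramp until it jams the bar fast and stays jammed when you let go; leave everything else on the table where it is.

Things in the scene. Friction and masses are not known exactly. Their poses are not given: they have to be found in the camera images.
- jig_bed: sloping bed plate of the welding jig, 380 x 145 mm dark steel, bolted down, 25 degrees from level and facing the robot. Origin on the bed surface; x runs up the slope, y runs level along the jig towards the end stop (at the robot's left), z stands square off the bed. The guide and ramp strips beside bar and wedge are up to 31 mm high, screw heads included, all at bed y below 12 mm
- tube_place (a point): where the tube's centre belongs in the jig: at bed x -27, y 95, z 20 mm, with the tube's length along the bed's y. Axes as the bed's. Below it two rests, 14 mm high and 25 mm long, faces 20 mm down the slope from here, centred 32 mm behind (-y) and 43 mm ahead (+y) of it; the end stop's face, 34 mm high, is 55 mm ahead (+y)
- tube: square steel tube offcut, 40 x 110 x 40 mm, 0.3 kg, closed to the fingers (grip it outside, across 40 mm); at the start it lies on the table to the robot's right. Origin at the centre of its underside, y along its length, z up
- tube_mid (a point): centre of the square tube, 20 mm above its origin
- stop_bar (a joint): travel of the sliding stop bar along the bed's +y, m; 0 = fully back (nose face at bed y -30 mm), 0.070 = nose against a tube that lies against the end stop. The bar is 30 mm wide, 20 mm high, 150 mm long and stays where it is left; it drags with 2.5 N
- bar_nose (a point): middle of the bar's nose face (34 wide x 36 mm high), 18 mm above the bed
- bar_lug (a point): top centre of the upright lug on the bar, 75 mm behind its nose: 14 mm thick along the bed's y, 20 mm wide up the slope, free from 24 to 56 mm above the bed
- wedge (a joint): travel of the captive thumb wedge along its ramp, m; 0 = fully back (loose). It runs along the bed's +y, turned 8 degrees down the slope towards the bar; it touches the bar at about 0.045 and jams within about 3 mm more under a push of 10 to 20 N; it drags with 1.5 N before that
- wedge_fin (a point): top centre of the upright thumb fin on the wedge: 12 mm thick along the ramp, 18 mm wide up the slope, free from 24 to 53 mm above the bed. The wedge is 90 mm long, 18 mm high, 27 mm wide at its thick end, and lies on the uphill side of the bar
- round_tube: bystander: round tube offcut, 42 mm diameter, 90 mm long, lying in front of the jig
- angle: bystander: bent steel stop angle, 50 x 98 x 80 mm, right of the jig
- bottle: bystander: water bottle, 65 mm diameter, 217 mm high, behind the jig on the right
- can: bystander: spray can, 59 mm diameter, 198 mm high, left of the jig
- mug: bystander: tea mug, 86 mm, front right
- gusset_plate: bystander: flat triangular plate, 90 x 100 x 6 mm, left of the jig
- spanner: bystander: combination spanner, 217 mm long, lying at the front right

How it is judged:
By the outcome, as a careful person would: the job done as asked, in the order asked, and still so for the second after the job is handed in, with the robot touching nothing.
It also fails if it takes over 58 s, if anything falls off the work surface, if the arm or the gripper's body presses on something with over 40 N, if the wrist force passes 120 N, or if a joint passes its speed limit or range.

ROBOT

A 6-joint arm with a two-finger parallel gripper is mounted at the origin on the work surface; the furniture and walls round the work are solid. World frame = base frame: x ahead of the robot, y to its left, z up, the work surface at z = 0. Lengths are in m, angles in rad, forces in N, time in s.
With the tool pointing down it reaches from about 0.35 to 0.975 m from the base axis. Payload 7.1 kg.
Tool frame: the origin (TCP) lies midway between the tips of the shut fingers; the grasp point (between the pads) lies 19 mm behind it; z points along the fingers, y is the line along which they close (so a half turn about z gives the same grasp; the last joint's range is limited). The gripper opens to 88 mm and grips with 3 to 60 N. Pads are 20 mm wide; open, the fingers measure 115 mm over their backs; the gripper's body (75 mm by 178 mm) begins 61 mm behind the grasp point.
Start: joints at [1.246, 0.423, 1.63, -0, 1.089, -0.019], TCP at [0.188, 0.596, 0.223] pointing down, gripper open.
Joint ranges: [-3, 3], [-0.9, 2.11], [0.09, 2.58], [-1.31, 4.45], [0.11, 2.69], [-2.54, 2.54]. Speed limits (rad/s): [2.39, 2.39, 3.01, 3.14, 3.14, 3.14].

INTERFACE

Orientations are given as a unit quaternion [w, x, y, z].
In Python, from station import move_pose, movel, movej, command_gripper, wait, inverse_kinematics, read_camera, camera_info, MotionError, job_done, get_time, get_joint_pos, get_qvel, get_effort, get_tcp_pos, get_ee_rot, get_ft_force, get_ft_torque, get_grip_width, get_finger_force gives the robot as it stands. Calls block until the motion is done:
- move_pose(position, orientation): joint-space move of the TCP to a pose.
- movel(position, frame=None, v=0.15, until_force=None): straight line of the TCP; frame=None keeps the orientation; v is the mean speed in m/s. With until_force (N) it stops when the force on the tool has changed by that much, and returns True; else False.
- movej(angles): joint-space move.
- command_gripper(opening): opening from 0.0 (shut) to 1.0 (fully open); the grip force is fixed at half the most; returns when the fingers have stopped.
- wait(seconds).
- inverse_kinematics(position, orientation): joint angles nearest the present ones, or None.
- read_camera(name): name is "scene" or "top" or "wrist"; returns the picture (400x640x3 uint8, red, green, blue); there is no depth.
- camera_info(name): a dict with "intrinsics" (3x3 intrinsics, pixels), "T" (4x4, takes a point from camera to world coordinates); the wrist camera has in their place "tool_from_camera" (4x4, takes a point from camera to tool coordinates, whose origin is the TCP and whose axes are the flange's). Camera axes: x right, y up, looking along -z (the intrinsics and any distortion apply to the point x, -y, -z); pixel columns grow to the right and rows downward; lengths in m; the calibration is good to about 2 mm. A picture is of the moment at which its call begins: read the wrist's pose just before it. camera_info takes no time and is no camera call.
A pose or a line that the arm cannot do raises MotionError and nothing moves.
- job_done(): hands the job in; it is judged then, once.
Readings, each from a call of its own:
- get_time(): time.
- get_joint_pos(): joint angles.
- get_qvel(): joint speeds.
- get_effort(): joint torques, N m.
- get_tcp_pos(): TCP position.
- get_ee_rot(): TCP orientation.
- get_ft_force(): force on the tool from outside, world axes, zero at the start.
- get_ft_torque(): the same for the moment, N m.
- get_grip_width(): opening from 0.0 (shut) to 1.0 (fully open).
- get_finger_force(): force on a finger pad.
Only numpy, scipy, OpenCV 4.12 (cv2) and the standard library are available. Lean on these libraries where they do the work, as an engineer would, in place of code of your own. Each camera call takes 0.05 s, during which the arm holds its last target. There are 200 camera calls.

## Working session

There is one attempt and no reset: what is moved stays moved. The work goes in short steps, each a Python script; the robot and the scene stay as the last script left them, time stands still between calls to the robot, and variables do not carry over. Pictures are saved under pics/ and viewed, at most 10 in all, crops included, and the job is handed in when it is done.

```bash
ls; mkdir -p pics
python3 - <<'E'
from station import *
import cv2,numpy as np
np.set_printoptions(precision=4,suppress=True)
for n in ["scene","top"]:
    im=read_camera(n); cv2.imwrite(f"pics/{n}0.png",im[:,:,::-1])
    print(n,camera_info(n))
print(camera_info("wrist")); print(get_time(),get_tcp_pos(),get_ee_rot())
E
```

```text
pics
scene {'intrinsics': array([[429.3791,   0.    , 315.1738],
       [  0.    , 429.3791, 195.3361],
       [  0.    ,   0.    ,   1.    ]]), 'T': array([[ 0.6904,  0.4704, -0.5497, -0.3079],
       [-0.7233,  0.4613, -0.5138, -0.8078],
       [ 0.0119,  0.7523,  0.6587,  1.0823],
       [ 0.    ,  0.    ,  0.    ,  1.    ]])}
top {'intrinsics': array([[376.6479,   0.    , 317.4564],
       [  0.    , 376.6479, 200.3976],
       [  0.    ,   0.    ,   1.    ]]), 'T': array([[-0.34  ,  0.9109, -0.2336,  0.254 ],
       [-0.9404, -0.3288,  0.0867,  0.0238],
       [ 0.0022,  0.2492,  0.9685,  1.1289],
       [ 0.    ,  0.    ,  0.    ,  1.    ]])}
{'intrinsics': array([[343.5142,   0.    , 317.0727],
       [  0.    , 343.5142, 199.5627],
       [  0.    ,   0.    ,   1.    ]]), 'tool_from_camera': array([[-0.    ,  0.9596,  0.2814,  0.0767],
       [ 1.    ,  0.    , -0.    , -0.0007],
       [-0.    ,  0.2814, -0.9596, -0.1626],
       [ 0.    ,  0.    ,  0.    ,  1.    ]])}
0.1 [0.188  0.5955 0.222 ] [-0.0001  0.1523  0.9883 -0.0007]
```

View pics/scene0.png

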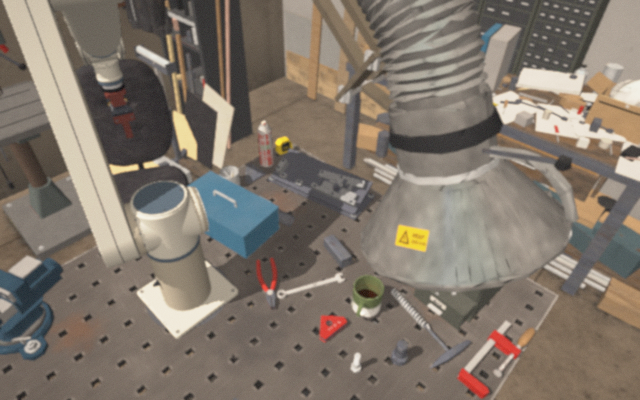

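View pics/top0.png

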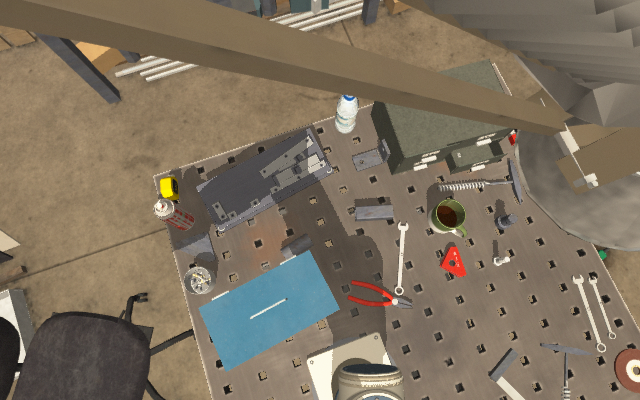

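The top view shows the jig at about (265,178), the tube or a similar bar at (374,210), the angle at (370,158), the bottle at (346,112), and the round tube near (296,246). The scene view shows the jig at (315,180). A hood and a beam hang over the work. Next I'll project known points to check, then enlarge the jig area.

```bash
cat > h.py <<'E'
from station import *
import cv2,numpy as np
from scipy.spatial.transform import Rotation as R
np.set_printoptions(precision=4,suppress=True)
def q2R(q): return R.from_quat([q[1],q[2],q[3],q[0]])
def R2q(r):
    q=R.from_matrix(r).as_quat(); return [q[3],q[0],q[1],q[2]]
def cam(n):
    c=camera_info(n)
    if n!="wrist": return c["intrinsics"],c["T"]
    T=np.eye(4);T[:3,:3]=q2R(get_ee_rot()).as_matrix();T[:3,3]=get_tcp_pos()
    return c["intrinsics"],T@c["tool_from_camera"]
def proj(K,T,p):
    p=np.atleast_2d(p); c=(p-T[:3,3])@T[:3,:3]; c=c*[1,-1,-1]
    u=c@K.T; return u[:,:2]/u[:,2:]
def ray(K,T,uv):
    uv=np.atleast_2d(uv).astype(float); d=np.c_[uv,np.ones(len(uv))]@np.linalg.inv(K).T
    d=(d*[1,-1,-1])@T[:3,:3].T; return T[:3,3],d/np.linalg.norm(d,axis=1,keepdims=True)
def onplane(K,T,uv,z):
    o,d=ray(K,T,uv); return o+d*((z-o[2])/d[:,2])[:,None]
def tri(obs): # list of (K,T,uv)
    A=np.zeros((3,3));b=np.zeros(3);L=[]
    for K,T,uv in obs:
        o,d=ray(K,T,uv);P=np.eye(3)-np.outer(d[0],d[0]);A+=P;b+=P@o;L.append((P,o))
    x=np.linalg.solve(A,b); return x,[np.linalg.norm(P@(x-o)) for P,o in L]
def snap(n,name):
    K,T=cam(n); im=read_camera(n)[:,:,::-1].copy(); cv2.imwrite(f"pics/{name}.png",im)
    np.savez(f"pics/{name}.npz",K=K,T=T); return im,K,T
E
python3 - <<'E'
from h import *
for n in ["scene","top"]:
    K,T=cam(n); print(n,proj(K,T,[[0,0,0],[.188,.596,.223],[.5,0,0]]))
K,T=cam("top")
print(onplane(K,T,[[374,210],[265,178],[197,187],[213,230],[318,127],[332,170],[296,246],[346,112],[265,300],[200,310],[337,290]],0.02))
a=cv2.imread("pics/top0.png")[110:270,150:430]; a=cv2.resize(a,None,fx=2.8,fy=2.8,interpolation=2)
im,_,_=snap("wrist","w0"); 
cv2.imwrite("pics/c1.png",a)
E
```

```text
scene [[187.8687 293.5495]
 [127.0937 130.8065]
 [304.4121 212.143 ]]
top [[356.1113 383.9585]
 [ 77.4467 420.1976]
 [296.6504 216.5469]]
[[ 0.4354 -0.226   0.02  ]
 [ 0.6436  0.0526  0.02  ]
 [ 0.6868  0.2575  0.02  ]
 [ 0.5416  0.2481  0.02  ]
 [ 0.7491 -0.1596  0.02  ]
 [ 0.5979 -0.1511  0.02  ]
 [ 0.4125  0.0312  0.02  ]
 [ 0.768  -0.2628  0.02  ]
 [ 0.297   0.1644  0.02  ]
 [ 0.3334  0.3456  0.02  ]
 [ 0.2533 -0.038   0.02  ]]
```

View pics/c1.png

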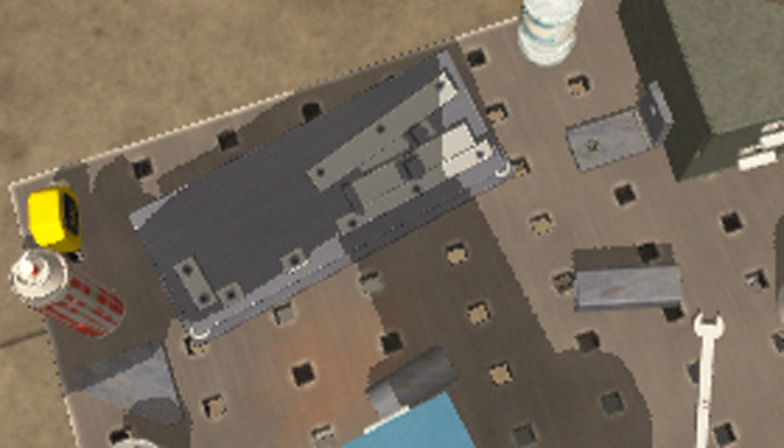

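The crop shows these features, in crop pixels:
- **Bed:** corners at about (135,215), (445,55), (512,172) and (200,340).
- **Bar and wedge:** lug at (410,165), fin at (418,132).
- **Stop and rests:** end stop at (195,285), rests at (232,295) and (293,260).
- **Tube:** centred at (627,285).

I'll take wrist views from two places.

```bash
cat >> h.py <<'E'
def down(yaw): # tool pointing down, tool x horizontally at angle yaw
    x=np.array([np.cos(yaw),np.sin(yaw),0]);z=np.array([0,0,-1.]);return np.c_[x,np.cross(z,x),z]
E
python3 - <<'E'
from h import *
p=get_tcp_pos(); movel([p[0],p[1],0.33],v=.3)
q=R2q(down(np.pi+np.radians(8)))
move_pose([.52,.06,.33],q); wait(.2); b,_,_=snap("wrist","B")
movel([.50,-.13,.33],v=.3); wait(.2); a,_,_=snap("wrist","A")
print(get_time(),get_joint_pos())
cv2.imwrite("pics/A2.png",cv2.resize(a,(800,500),interpolation=2));cv2.imwrite("pics/B2.png",cv2.resize(b,(800,500),interpolation=2))
E
```

```text
4.1917 [-0.2751  0.1469  1.7524  0.0002  1.2424 -1.9875]
```

View pics/A2.png

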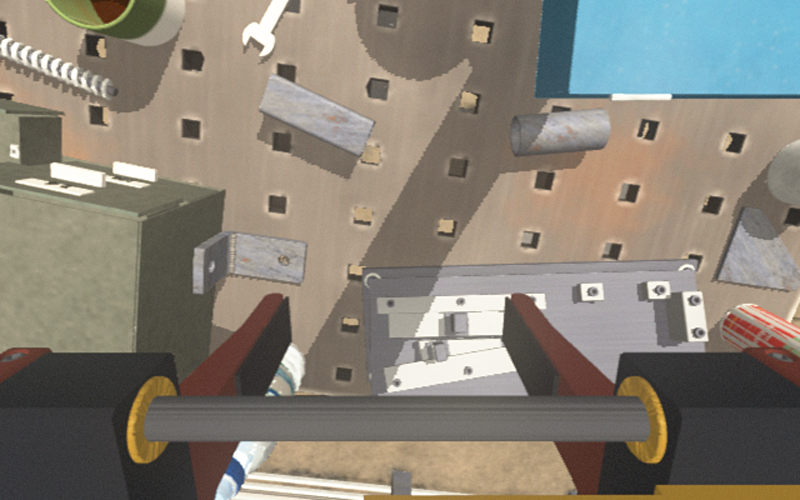

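View pics/B2.png

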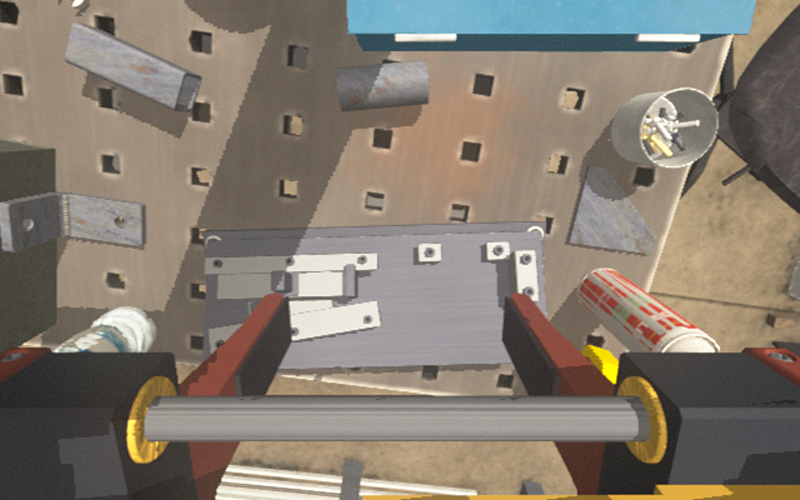

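View A, in 800x500 picture pixels, shows:
- **Tube:** from (268,95) to (370,140).
- **Rest screws:** (591,293) and (657,290).
- **Stop screws:** (696,300) and (698,333).
- **Lug and fin:** (457,323) and (432,351).

View B shows the rests at (429,253) and (497,251), the stop at (525,260), the bar nose at (350,280) and the tube from (75,45) to (190,95). I'll zoom in to get accurate pixels.

Run:
```python
import cv2,numpy as np
def crop(n,x,y,w,h,s):
    a=cv2.resize(cv2.imread(f"pics/{n}.png")[y:y+h,x:x+w],None,fx=s,fy=s,interpolation=cv2.INTER_CUBIC)
    for X in range((x+19)//20*20,x+w,20):
        cv2.line(a,(int((X-x+.5)*s),0),(int((X-x+.5)*s),6),(0,255,255),1)
        cv2.putText(a,str(X),(int((X-x+.5)*s)-10,18),0,.35,(0,255,255),1)
    for Y in range((y+19)//20*20,y+h,20):
        cv2.line(a,(0,int((Y-y+.5)*s)),(6,int((Y-y+.5)*s)),(0,255,255),1)
        cv2.putText(a,str(Y),(8,int((Y-y+.5)*s)+4),0,.35,(0,255,255),1)
    return a
cv2.imwrite("pics/z1.png",np.vstack([crop("A",284,202,288,107,2.77),crop("B",156,172,288,107,2.77)]))
cv2.imwrite("pics/z2.png",np.hstack([crop("A",195,45,120,90,3.3),crop("B",45,5,120,90,3.3)]))
```

```text
(no output)
```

View pics/z1.png

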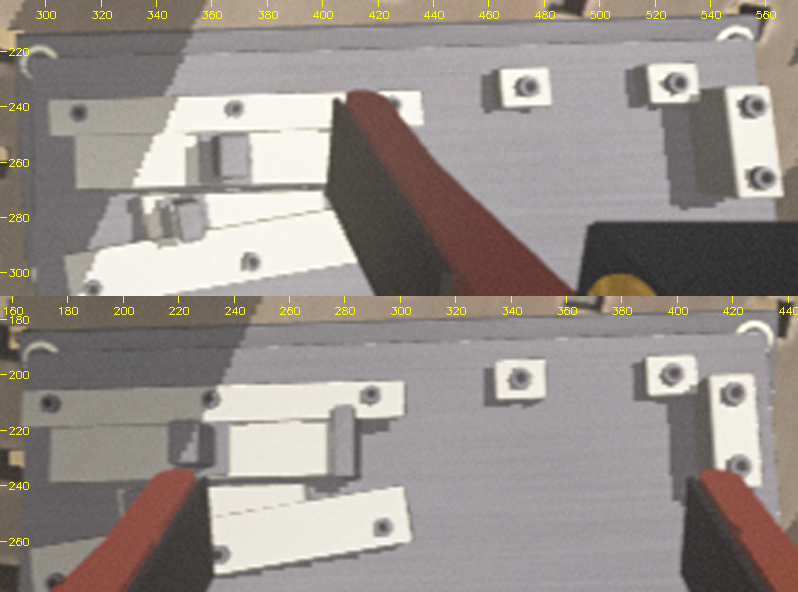

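View pics/z2.png

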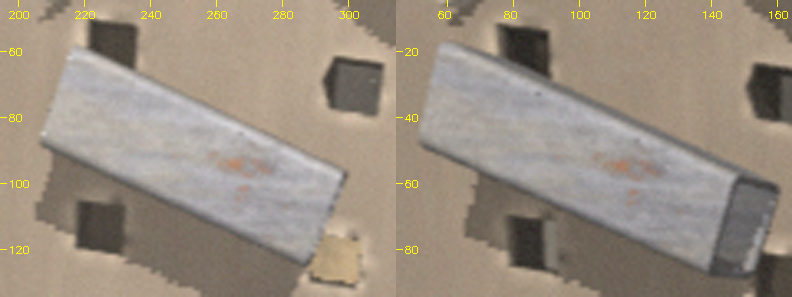

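Zoom z1 gives matched screw heads on the rests, stop, guide and ramp, plus the lug top (A composite square 222–250 × 136–179) and the fin top (178–206 × 200–240). Zoom z2 gives the four top corners of the tube in both views. I'll triangulate from these.

```bash
cat > tri.py <<'E'
from h import *
A=np.load("pics/A.npz");B=np.load("pics/B.npz")
fa=lambda x,y:(284+x/2.77-.5,202+y/2.77-.5); fb=lambda x,y:(156+x/2.77-.5,172+(y-296.4)/2.77-.5)
ta=lambda x,y:(195+x/3.3-.5,45+y/3.3-.5); tb=lambda x,y:(45+(x-396)/3.3-.5,5+y/3.3-.5)
def t2(a,b): return tri([(A["K"],A["T"],a),(B["K"],B["T"],b)])
J={"rest1":((527,87),(521,379)),"rest2":((677,83),(673,374)),"stop1":((755,105),(735,393)),"stop2":((763,178),(742,466)),
"g1":((79,112),(51,404)),"g2":((235,108),(211,398)),"g3":((394,103),(371,394)),"r1":((93,288),(57,582)),"r2":((251,262),(220,555))}
P={k:t2(fa(*a),fb(*b)) for k,(a,b) in J.items()}
C=[t2(ta(*a),tb(*b)) for a,b in [((75,48),(443,42)),((347,173),(740,178)),((308,264),(711,272)),((42,145),(420,144))]]
E
python3 - <<'E'
from tri import *
for k,(p,e) in P.items(): print(k,p,e[0])
for p,e in C: print("tube",p,e[0])
G=np.array([P[k][0] for k in P]); c=G.mean(0); n=np.linalg.svd(G-c)[2][2]; n*=np.sign(n[2])
print("normal",n,"tilt",np.degrees(np.arccos(n[2])),"res",(G-c)@n)
y=P["g3"][0]-P["g1"][0]; y2=P["rest2"][0]-P["rest1"][0]
for v in(y,y2): print(v,np.linalg.norm(v),np.degrees(np.arctan2(v[1],v[0])))
E
```

```text
rest1 [0.5722 0.1037 0.0416] 5.8765926160425123e-05
rest2 [0.5587 0.177  0.0437] 0.00010152348557199076
stop1 [0.5574 0.2008 0.0677] 0.00010926474131904962
stop2 [0.5891 0.2079 0.0793] 0.00030542939450359415
g1 [ 0.6121 -0.1206  0.0559] 0.00017942963316575018
g2 [ 0.5986 -0.0444  0.0561] 0.00019771098474934723
g3 [0.5843 0.0319 0.0589] 0.00030441695367081735
r1 [ 0.6879 -0.1027  0.0895] 7.088921149400566e-05
r2 [ 0.6653 -0.0284  0.0855] 0.00011295462257786891
tube [ 0.3948 -0.2682  0.0399] 0.00017353031299082084
tube [ 0.4253 -0.1626  0.0388] 0.0003723058270986926
tube [ 0.4608 -0.1733  0.0391] 9.272561771431387e-05
tube [ 0.4308 -0.2782  0.041 ] 0.0003395763862475179
normal [-0.4546 -0.0913  0.886 ] tilt 27.627027829077008 res [-0.0113 -0.01    0.0097  0.005   0.0037  0.0031  0.0051 -0.0026 -0.0027]
[-0.0278  0.1525  0.003 ] 0.15499912943433483 100.32265434402487
[-0.0136  0.0733  0.0021] 0.07458357641524382 100.48062716254337
```

```bash
cat >> tri.py <<'E'
yaw=np.radians(10.35); t=np.radians(25)
hx=np.array([np.cos(yaw),np.sin(yaw),0]);yb=np.array([-np.sin(yaw),np.cos(yaw),0]);ez=np.array([0,0,1.])
xb=np.cos(t)*hx+np.sin(t)*ez; zb=np.cross(xb,yb); M=np.c_[xb,yb,zb]
E
python3 - <<'E'
from tri import *
o=P["rest1"][0]
b={k:1e3*(p-o)@M for k,(p,e) in P.items()}
for k in b: print(k,b[k])
zg=np.mean([b[k][2] for k in("g1","g2","g3","r1","r2")]); z0=zg-31; y0=((b["rest1"]+b["rest2"])[1]-201)/2
print("z0",z0,"y0",y0,"rest head z",-z0,b["rest2"][2]-z0,"stop",b["stop1"][2]-z0,b["stop2"][2]-z0)
def hit(V,uv,z):
    c,d=ray(V["K"],V["T"],uv); c=1e3*(c-o)@M; d=d[0]@M; p=c+d*((z+z0-c[2])/d[2]); return p-[0,y0,z0]
for nm,V,f,pts,z in [("lugA",A,fa,[(222,136),(250,136),(250,179),(222,179)],56),("finA",A,fa,[(178,200),(200,200),(206,238),(182,240)],53),
 ("noseB",B,fb,[(331,405),(355,405),(355,478),(331,479)],36),("rest1A",A,fa,[(498,69),(549,68),(551,106),(501,108)],14),("rest1B",B,fb,[(494,361),(544,360),(545,398),(496,400)],14),
 ("rest2A",A,fa,[(648,65),(696,64),(698,102),(650,104)],14),("rest2B",B,fb,[(646,356),(695,355),(696,394),(648,396)],14),
 ("stopA",A,fa,[(725,89),(766,86),(783,194),(738,197)],34),("stopB",B,fb,[(708,377),(751,374),(761,484),(719,487)],34),
 ("rings",A,fa,[(41,64),(737,42)],0),("ringsB",B,fb,[(41,360),(755,336)],0)]:
    print(nm,*[hit(V,f(*p),z).round(1)[:2] for p in pts])
E
```

```text
rest1 [0. 0. 0.]
rest2 [ 0.7524 74.5525  2.0158]
stop1 [13.5858 98.2057 22.4992]
stop2 [47.9429 99.445  19.3299]
g1 [   5.0844 -227.8104   13.4798]
g2 [   5.5195 -150.3989   13.4839]
g3 [  6.4337 -72.841   16.1985]
r1 [  89.7814 -223.835    11.0454]
r2 [  80.0497 -146.6505   11.1397]
z0 -17.930547982134694 y0 -63.22373258042868 rest head z 17.930547982134694 19.946306306056734 stop 40.4297581334835 37.26040991282251
lugA [ 19.2 -97.3] [ 19.6 -84.2] [ 39.3 -85.4] [ 38.9 -98.4]
finA [  47.9 -119.1] [  48.3 -108.8] [  65.6 -106.9] [  66.1 -118.1]
noseB [ 11.5 -28.7] [ 12.  -17.3] [ 46.5 -18. ] [ 46.5 -29.3]
rest1A [-9.8 51.1] [-9.4 77.1] [10.  76.1] [10.1 50.6]
rest1B [-10.2  50.4] [-9.8 75.4] [ 9.4 75. ] [ 9.4 50.6]
rest2A [ -9.1 127.7] [ -8.7 152.1] [ 10.6 150.6] [ 10.8 126.3]
rest2B [ -9.8 126.4] [ -9.3 150.8] [ 10.3 149.8] [ 10.3 126. ]
stopA [  5.1 152.3] [  4.4 172.4] [ 56.3 173.2] [ 57.  151.6]
stopB [  4.8 151.1] [  4.1 171.6] [ 56.2 171.9] [ 56.9 152.2]
rings [ -22.1 -184.9] [-20.3 183.7]
ringsB [ -22.3 -184.1] [-20.3 185.8]
```

```bash
sed -i 's/radians(10.35)/radians(10.05)/' tri.py
cat >> tri.py <<'E'
O=P["rest1"][0]+M@np.array([.0565,-.0632+.0005,-.0179])  # bed origin
bed=lambda x,y,z:O+M@np.array([x,y,z])/1e3
toolPlace=R2q(np.c_[yb,xb,-zb]); toolPush=R2q(np.c_[-xb,yb,-zb])
E
python3 - <<'E'
from tri import *
c=np.mean([p for p,e in C],0); d=C[1][0]+C[2][0]-C[0][0]-C[3][0]; ty=np.arctan2(d[1],d[0]); u=np.array([np.cos(ty),np.sin(ty),0])
print("origin",O,"tube",c,np.degrees(ty)); print("rest",[((p-O)@M*1e3).round(1) for p,_ in (P["rest1"],P["rest2"])])
print("toolbox",t2((177.6,156),(44,120)))
g=c+5e-3*u; qt=R2q(down(ty)); 
for nm,p,q in [("tube",[g[0],g[1],.009],qt),("place",bed(-25,97,11),toolPlace),("lug",bed(-30,-113,36),toolPush),("fin",bed(1,-135,36),toolPush)]: print(nm,p,inverse_kinematics(p,q))
move_pose([g[0],g[1],.14],qt); movel([g[0],g[1],.06],v=.2); print(movel([g[0],g[1],.009],v=.06,until_force=8))
command_gripper(0); print(get_time(),get_tcp_pos(),get_grip_width(),get_finger_force(),get_ft_force())
movel([g[0],g[1],.16],v=.2); print(get_grip_width(),get_ft_force(),get_joint_pos())
print(inverse_kinematics(bed(-25,97,11),toolPlace)); snap("wrist","grip")
E
```

```text
origin [0.6411 0.0522 0.0492] tube [ 0.4279 -0.2206  0.0397] 73.96855498116976
rest [array([-56.5,  62.7,  17.9]), array([-56.1, 137.3,  20.1])]
toolbox (array([ 0.5286, -0.3287, -0.003 ]), [np.float64(0.0026693073826416698), np.float64(0.002669307382641643)])
tube [np.float64(0.42930619379630747), np.float64(-0.21574833591949888), 0.009] [-0.4905  0.5898  2.046  -0.      0.5058 -0.2107]
place [0.5972 0.143  0.0486] None
lug [ 0.619  -0.0665  0.0692] None
fin [ 0.6505 -0.0832  0.0823] [-0.2229  0.55    1.9274  0.5767  0.3053 -2.4904]
False
8.1083 [ 0.4293 -0.2157  0.009 ] 0.4529828862911341 29.96967315673828 [-0.1479  0.0805  0.2162]
0.45232364589754903 [-0.8433 -0.4648 -3.8326] [-0.4905  0.306   1.9931  0.      0.8442 -0.2107]
None
```

Run:
```python
from tri import *
def f(p,r):
    s=inverse_kinematics(p,R2q(r)); return None if s is None else np.round(s,2)
Rx=lambda v,a:R.from_rotvec(np.array(v)*np.radians(a)).as_matrix()
for a in range(-30,31,6):
    print(a,[f(bed(-25,97,z),Rx(xb,a)@np.c_[s*yb,s*xb,-zb]) for z in(11,70) for s in(1,-1)])
print("push")
for b in(0,5,10,15,20,25):
    print(b,[f(bed(*p),Rx(yb,b)@np.c_[-s*xb,s*yb,-zb]) for p in((-30,-113,36),(-30,-35,36),(-4,-90,36)) for s in (1,)])
```

```text
-30 [array([ 0.52,  0.68,  1.93, -1.18,  0.7 ,  1.46]), array([ 0.52,  0.68,  1.93, -1.18,  0.7 , -1.68]), array([ 0.54,  0.56,  1.98, -1.09,  0.74,  1.37]), array([ 0.54,  0.56,  1.98, -1.09,  0.74, -1.77])]
-24 [array([ 0.47,  0.65,  1.96, -1.18,  0.57,  1.43]), array([ 0.47,  0.65,  1.96, -1.18,  0.57, -1.71]), array([ 0.49,  0.52,  2.01, -1.07,  0.61,  1.31]), array([ 0.49,  0.52,  2.01, -1.07,  0.61, -1.83])]
-18 [array([ 0.42,  0.62,  1.99, -1.17,  0.44,  1.37]), array([ 0.42,  0.62,  1.99, -1.17,  0.44, -1.77]), array([ 0.43,  0.49,  2.04, -1.02,  0.49,  1.22]), array([ 0.43,  0.49,  2.04, -1.02,  0.49, -1.93])]
-12 [array([ 0.36,  0.59,  2.01, -1.12,  0.32,  1.27]), array([ 0.36,  0.59,  2.01, -1.12,  0.32, -1.87]), array([ 0.37,  0.46,  2.06, -0.91,  0.36,  1.06]), array([ 0.37,  0.46,  2.06, -0.91,  0.36, -2.08])]
-6 [array([ 0.29,  0.58,  2.03, -0.94,  0.19,  1.04]), array([ 0.29,  0.58,  2.03, -0.94,  0.19, -2.1 ]), array([ 0.3 ,  0.45,  2.07, -0.67,  0.25,  0.77]), array([ 0.3 ,  0.45,  2.07, -0.67,  0.25, -2.38])]
0 [None, None, array([ 0.23,  0.44,  2.08, -0.12,  0.19,
[... 1179 characters left out ...]
0.26,  0.29, -2.02]), array([-0.13,  0.54,  1.92,  0.29,  0.37, -2.13])]
10 [array([-0.17,  0.55,  1.9 ,  0.2 ,  0.45, -2.09]), array([-0.03,  0.53,  1.94,  0.13,  0.41, -1.89]), array([-0.12,  0.55,  1.86,  0.16,  0.49, -2.  ])]
15 [array([-0.15,  0.57,  1.84,  0.1 ,  0.57, -1.98]), array([-0.02,  0.55,  1.88,  0.07,  0.54, -1.82]), array([-0.1 ,  0.57,  1.8 ,  0.08,  0.61, -1.92])]
20 [array([-0.14,  0.59,  1.78,  0.04,  0.69, -1.92]), array([-0.01,  0.57,  1.82,  0.03,  0.66, -1.78]), array([-0.09,  0.59,  1.74,  0.03,  0.73, -1.86])]
25 [array([-0.13,  0.62,  1.72, -0.  ,  0.8 , -1.87]), array([-0.  ,  0.6 ,  1.76, -0.  ,  0.78, -1.75]), array([-0.08,  0.62,  1.67, -0.  ,  0.84, -1.83])]
```

```bash
cat >> tri.py <<'E'
Rx=lambda v,a:R.from_rotvec(np.array(v)*np.radians(a)).as_matrix()
AL=12
toolPlace=R2q(Rx(xb,AL)@np.c_[yb,xb,-zb]); toolPush=lambda b,w=0:R2q(Rx(yb,b)@Rx(zb,w)@np.c_[-xb,yb,-zb])
E
python3 - <<'E'
from tri import *
c=np.mean([p for p,e in C],0); d=C[1][0]+C[2][0]-C[0][0]-C[3][0]; ty=np.arctan2(d[1],d[0]); u=np.array([np.cos(ty),np.sin(ty),0])
D=down(ty); qg=R2q(Rx(D[:,1],AL)@D); g=get_tcp_pos()
movel([g[0],g[1],.0095],v=.15,until_force=10); command_gripper(1.0)
movel([g[0],g[1],.075],v=.2); h=c+6e-3*u
move_pose([h[0],h[1],.075],qg); movel([h[0],h[1],.011],v=.12,until_force=8); command_gripper(0)
print(get_time(),get_tcp_pos(),get_grip_width(),get_finger_force())
movel([h[0],h[1],.2],v=.25); move_pose(bed(-24,98,90),toolPlace); wait(.2)
print(get_time(),(get_tcp_pos()-O)@M*1e3,get_joint_pos(),get_ft_force())
a,_,_=snap("wrist","hov"); s,_,_=snap("scene","hovs")
t,_,_=snap("top","hovt")
cv2.imwrite("pics/hv.png",np.hstack([cv2.resize(a,(480,300)),cv2.resize(t[100:280,150:350],(320,288))[:300] if 0 else cv2.resize(t[100:280,150:350],(320,300))]))
E
```

```text
13.325 [ 0.4292 -0.2146  0.011 ] 0.4532154711713525 30.000160932540894
15.8583 [-23.613   97.0337  90.1485] [ 0.0883  0.4079  2.088   0.8382  0.3322 -0.8901] [-0.1425  0.2691 -2.9972]
```

View pics/hv.png

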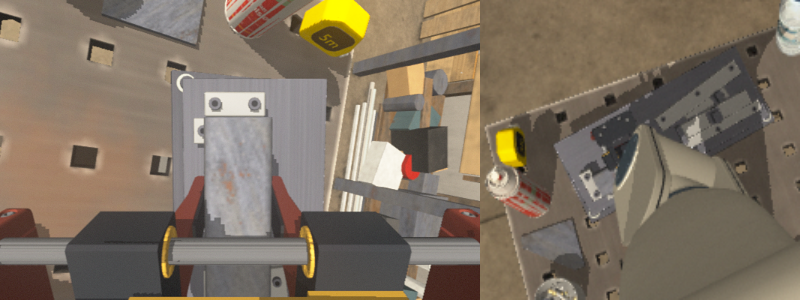

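The wrist view shows the tube held square over the bed. Its end is at about (238,118), just short of the stop block at (235,103). Now I'll lower it until it touches and seat it against the rests.

Run:
```python
from tri import *
B_=lambda:((get_tcp_pos()-O)@M*1e3).round(1)
movel(bed(-24,98,22),v=.12); print(B_(),get_ft_force())
print(movel(bed(-24,98,5),v=.015,until_force=5),B_(),get_ft_force())
z=B_()[2]
print(movel(bed(-33,98,z-.3),v=.015,until_force=6),B_(),get_ft_force())
print(get_time()); a,_,_=snap("wrist","seat")
```

```text
[-24.1  98.   22.1] [-0.8378 -0.4564 -3.0763]
True [-24.   98.   13.7] [-0.5711  0.397   2.2565]
True [-26.5  97.9  13.7] [ 0.4797 -0.09    4.3879]
17.725
```

Run:
```python
from tri import *
B_=lambda:((get_tcp_pos()-O)@M*1e3).round(2); F=lambda:(np.array(get_ft_force())@M).round(2)
b=B_(); print(b,F())
print(movel(bed(b[0]-6,98,b[2]),v=.01,until_force=8),B_(),F()); b=B_()
print(movel(bed(b[0],98,b[2]-5),v=.01,until_force=8),B_(),F())
b=B_(); print(movel(bed(b[0]-6,98,b[2]),v=.01,until_force=8),B_(),F())
command_gripper(1.0); print(B_(),F()); b=B_()
movel(bed(b[0],b[1]-18,b[2]+85),v=.2); 
move_pose(bed(-10,20,190),toolPush(15)); wait(.2)
print(get_time(),B_()); w,_,_=snap("wrist","placed"); cv2.imwrite("pics/placed2.png",w[40:340,100:])
```

```text
[-26.5   97.92  13.72] [1.39 1.05 3.89]
True [-26.54  97.93  13.77] [1.56 0.37 3.3 ]
True [-26.5   97.92  13.79] [ 0.63 -0.44  4.88]
True [-26.57  97.89  13.81] [ 0.16 -0.04  3.49]
[-26.05  97.84  13.89] [-0.79  0.92  0.17]
21.1667 [-11.32  20.39 189.08]
```

View pics/placed2.png

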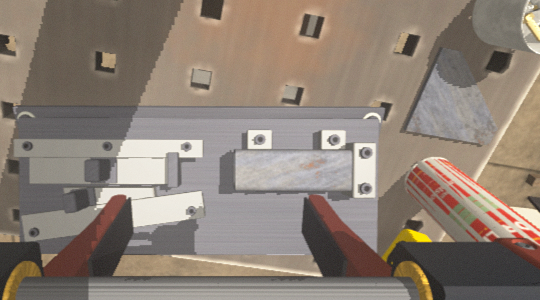

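The picture shows the tube lying on the bed against both rest blocks (258,138) and (333,138). Its end is at the stop, at about (353,170), and the lug is at (97,170). Next I'll shut the fingers and push the lug.

Run:
```python
from tri import *
B_=lambda:((get_tcp_pos()-O)@M*1e3).round(2); F=lambda:(np.array(get_ft_force())@M).round(2)
command_gripper(0); q=toolPush(8)
move_pose(bed(-31,-118,110),q); print(B_(),F())
print(movel(bed(-31,-118,39),v=.1,until_force=6),B_(),F())
print(movel(bed(-31,-70,39),v=.05,until_force=14),B_(),F())
print(movel(bed(-31,-35,39),v=.015,until_force=10),B_(),F()); print(get_time())
```

```text
[ -30.88 -117.86  110.14] [ 0.4   0.58 -0.48]
False [ -30.72 -117.86   39.25] [0.92 0.21 0.06]
False [-31.72 -69.7   38.82] [-1.1   0.37  0.3 ]
True [-31.11 -50.51  38.85] [-0.43 -2.96  1.16]
26.5583
```

Run:
```python
from tri import *
B_=lambda:((get_tcp_pos()-O)@M*1e3).round(2); F=lambda:(np.array(get_ft_force())@M).round(2)
print(movel(bed(-31,-40,39),v=.012,until_force=10),B_(),F())
movel(bed(-31,-60,39),v=.06); movel(bed(-31,-60,85),v=.15)
s8,c8=np.sin(np.radians(8)),np.cos(np.radians(8)); L=lambda s,z=39:bed(4.2-s8*s,-140+c8*s,z)
move_pose(L(0,85),toolPush(8,8)); print(movel(L(0),v=.1,until_force=6),B_(),F())
print(movel(L(45),v=.05,until_force=14),B_(),F())
print(movel(L(75),v=.012,until_force=16),B_(),F(),get_time())
b=B_();print(movel(L(80),v=.012,until_force=16),B_(),F(),get_time())
```

```text
True [-31.2  -50.56  38.72] [ 1.09 -1.96  1.05]
False [   3.81 -139.41   38.74] [-0.09  0.03  0.25]
True [  -0.8  -100.69   39.15] [ 0.3  -2.92  2.2 ]
True [  -0.88 -100.77   38.93] [-0.23 -2.56  1.42] 30.275
True [  -0.92 -100.8    38.79] [ 0.51 -1.57  0.8 ] 31.0667
```

Run:
```python
from tri import *
B_=lambda:((get_tcp_pos()-O)@M*1e3).round(2); F=lambda:(np.array(get_ft_force())@M).round(2)
s8,c8=np.sin(np.radians(8)),np.cos(np.radians(8)); L=lambda s,z=39:bed(4.2-s8*s,-140+c8*s,z)
print(movel(L(80),v=.012,until_force=22),B_(),F())
movel(L(32),v=.06); movel(L(20,100),v=.2)
move_pose(bed(50,-20,190),toolPush(25)); wait(.3); print(get_time(),B_())
w,_,_=snap("wrist","J1"); cv2.imwrite("pics/J1c.png",cv2.resize(w[60:260,100:440],(800,470),interpolation=2))
```

```text
True [  -0.91 -100.86   38.68] [ 0.32 -2.73  1.65]
33.625 [ 48.6  -20.83 189.21]
```

View pics/J1c.png

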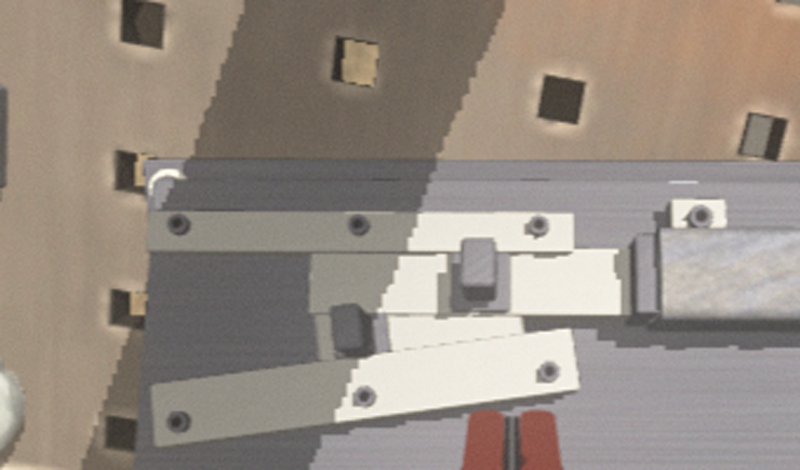

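The picture shows the bar nose against the tube at about (657,275). The wedge sits between the bar and the ramp strip, with its fin at (350,328). To be sure it is jammed, I'll press the fin again in tiny steps and read the steady force.

Run:
```python
from tri import *
B_=lambda:((get_tcp_pos()-O)@M*1e3).round(2); F=lambda:(np.array(get_ft_force())@M).round(2)
s8,c8=np.sin(np.radians(8)),np.cos(np.radians(8)); L=lambda s,z=39:bed(4.2-s8*s,-140+c8*s,z)
move_pose(L(28,90),toolPush(8,8)); movel(L(30),v=.15,until_force=10); movel(L(38.5),v=.06,until_force=10)
s=39.0
while get_time()<47 and s<46:
    movel(L(s),v=.05,until_force=25); wait(.1); print(round(s,1),B_(),F())
    if F()[1]<-17: break
    s+=.3
print(get_time())
```

```text
39.0 [  -1.21 -101.5    39.07] [ 0.75 -0.03 -0.62]
39.3 [  -1.28 -101.13   38.99] [-0.27 -0.8   0.07]
39.6 [  -1.3  -100.82   39.  ] [-0.51 -0.09  0.52]
39.9 [  -1.3  -100.73   38.98] [-0.14 -3.51 -0.97]
40.2 [  -1.28 -100.73   39.  ] [-1.37 -4.32 -0.67]
40.5 [  -1.25 -100.71   39.  ] [-0.81 -7.91 -0.57]
40.8 [  -1.26 -100.66   38.99] [-2.06 -7.79 -1.64]
41.1 [  -1.25 -100.68   38.98] [ -1.58 -10.5   -1.51]
41.4 [  -1.26 -100.63   39.01] [ -2.12 -11.22  -1.42]
41.7 [  -1.25 -100.64   39.01] [ -2.14 -12.16  -3.03]
42.0 [  -1.23 -100.62   39.02] [ -2.15 -13.16  -1.59]
42.3 [  -1.21 -100.61   39.02] [ -3.13 -15.5   -2.59]
42.6 [  -1.23 -100.55   39.02] [ -2.84 -17.36  -2.17]
39.6417
```

Run:
```python
from tri import *
s8,c8=np.sin(np.radians(8)),np.cos(np.radians(8)); L=lambda s,z=39:bed(4.2-s8*s,-140+c8*s,z)
movel(L(30),v=.06); movel(L(24,130),v=.2); wait(.3); print(get_time(),get_ft_force()); print(job_done())
```

```text
40.9083 [-0.0428  0.1736 -0.2491]
the job is handed in; nothing more can be done
None
```

The tube is seated on the two rests, the bar was pushed up until the tube was tight against the end stop, and the wedge is jammed, not moving under a steady 17 N push; I handed the job in at 40.9 s, without a close-up of the stop end or a pull-back test on the bar.

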